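# Stow the cleaner can in its bench clip

## Robot

A 6-joint arm with a two-finger parallel gripper is mounted at the origin on the work surface. World frame = base frame: x ahead of the robot, y to its left, z up, the work surface at z = 0. Lengths are in m, angles in rad, forces in N, time in s.
With the tool pointing down it reaches from about 0.275 to 0.85 m from the base axis. Payload 19 kg.
Tool frame: the origin (TCP) lies at the very end of the fingers, on their centre line; the grasp point (between the pads) lies 19 mm behind it; z points along the fingers, y is the line along which they close (so a half turn about z gives the same grasp; the last joint's range is limited). The gripper opens to 85 mm and grips with 20 to 120 N. Pads are 22 mm wide; open, the fingers measure 114 mm over their backs; the gripper's body (76 mm by 85 mm) begins 54 mm behind the grasp point. The pads swing forward as they close: fully open they stand 13 mm farther back than shut.
Start: joints at [1.056, 0.15, 1.437, -0, 1.554, -0.134], TCP at [0.214, 0.534, 0.231] pointing down, gripper open.
Joint ranges: [-2.8, 2.8], [-0.68, 2.1], [0.12, 2.68], [-1.39, 4.53], [0.16, 2.79], [-2.81, 2.81]. Speed limits (rad/s): [1.89, 1.89, 2.22, 3.01, 3.01, 3.01].

## Interface

Orientations are given as a rotation vector (axis times angle).
In Python, from bench import env gives the robot as it stands.
- The arm moves only by the tool drive_tool, never from a script. Its argument "increments" is a list of rows, each an object with "translation": the shift along the tool's x, y, z in mm, a list of three; "twist": the turn, a rotation vector about the tool's x, y, z in rad, a list of three; "claw": the finger opening in mm, from 0 to 85.4. In form: [{"translation": [x, y, z], "twist": [wx, wy, wz], "claw": claw}, ...]. A call has 1 to 20 rows; each row shifts and turns the commanded pose from where the row before left it, along the tool's axes as they then stand; what a row does not reach is not made up. A row lasts 1/10 s, in which the tool goes at most 50 mm and 8.59 degrees, less where a joint would pass 70% of its speed; a pose out of reach is approached as far as the arm can. A call is refused whole if a number of a shift passes 50 or a number of a turn 0.15, either way. A call with a gripper value outside its range is refused whole. The fingers move at their own pace and stop on an object; "squeeze" is the grip in N (left out, the last holds). Time passes only in rows, so rows that do not move let the fingers close. It gives the time, the measured TCP pose, the force, the opening and the grip force at its end, in the units of the state.
- env.sense(): the state, without advancing time (a new reading comes with each control period).
- env.read_camera(name): name is "scene" or "top"; returns (picture, depth): 420x560x3 uint8, red, green, blue; 420x560 float32, m along the optical axis (not along the pixel's ray), 0 where there is no reading.
- env.camera_params(name): a dict with "K" (3x3 intrinsics, pixels), "k1" (the pictures are not rectified: a ray, as slopes to the right and down, at radius r is drawn at 1 + k1 r^2 times it, then the intrinsics apply), "T" (4x4, takes a point from camera to world coordinates). Camera axes: x right, y down, z forward; pixel columns grow to the right and rows downward; lengths in m; the calibration is good to about 2 mm. A picture is of the moment at which its call begins. camera_params takes no time and is no camera call.
- env.finish_job(): hands the job in; it is judged then, once.
The state is a dict: "t": time; "qpos": joint angles; "qvel": joint speeds; "joint_efforts": joint torques, N m; "tcp_pos": TCP position; "tcp_rot": TCP orientation; "contact_force": force on the tool from outside, world axes, zero at the start; "torque": the same for the moment, N m; "grip_width": finger opening in m; "grip_force": force on a finger pad.
Only numpy, scipy, OpenCV 4.12 (cv2) and the standard library are available. Lean on these libraries where they do the work, as an engineer would, in place of code of your own. Each camera call takes 0.05 s, during which the arm holds its last target. There are 200 camera calls.

## Task

Put the tall spray can away: slide it standing across the mat, pushing it low down so that it never tips or leaves the mat, to the front of the spring clip in the middle of the can rack, then push it straight in through the jaws until you feel it meet the adjustable rubber stop at the back, and press it home there for a moment with about 10 N. The can is thin-walled, so never push or squeeze it harder than 18 N; leave it standing upright in the clip and disturb nothing else on the bench.

Things in the scene. Friction and masses are not known exactly. Their poses are not given: they have to be found in the camera images.
- can_mid (a point): the tall cleaner spray can: plain metal cylinder 66 mm across, white cap (52 mm across) as its top 38 mm, 190 mm high, the only tall thing standing out on the mat. Point on its axis half-way up, 95 mm above its foot; z along its axis. 0.3 to 0.5 kg; it slides on the mat (friction 0.5 to 0.7) under 1.5 to 3.5 N; pushed more than about 45 mm above its foot it starts to tip
- can: the same can, origin at the centre of its foot
- can_base (a point): centre of the can's foot, 95 mm below can_mid; the mat's top, on which everything stands, is 3 mm above the bench (height 0.003)
- clip_seat (a point): spring clip in the middle bay of the rack: the can's axis is here when home with the back stop set at its foremost, at the clip's mid-height (37 mm above the mat). x points level into the clip (the way to push), y to its left, z up. The stop is clamped 0 to 10 mm further in, differently each time and not measured: feel for it. Jaws, rubber pads: 25 to 49 mm above the mat
- clip_mouth (a point): point on the clip's centre line 55 mm before clip_seat, same axes: the can's axis when it stands in front of the clip, lined up, not yet touching. It meets the jaws 32 mm before clip_seat; the push needed peaks at 4 to 10 N some 5 to 30 mm before it, then falls to 1 to 6 N until the stop. Push at the clip's height (within about 10 mm) from here on or the can tips
- saddle: the clip's saddle at the back: a clamp block with a thumb screw on the rail (origin on the mat straight below clip_seat, same axes) and, sliding in it, the adjustable stop with two rubber pads that the can's side beds against: a hard stop, felt as a second, steady rise of force. The clamped stop does not give
- jaw_left: left one of the clip's two mirrored sprung steel jaws; origin at its hinge, 42 mm beyond and 22 mm left of clip_seat. Between their rolled edges (13 mm before clip_seat) the jaws leave 55 mm; the flared lips end 24 mm before it, 81 mm apart: what pushes the can in between them should be under 48 mm wide. The jaws do not draw the can home
- rack: the can rack: white ends, 360 mm apart, and a rear rail carry a clear acrylic shelf, its underside 215 mm above the mat and its front edge 5 mm beyond clip_seat; clear upright partitions 75 mm to either side of the clip begin 35 mm beyond clip_seat. Origin on the mat straight below clip_seat, same axes
- pump: square alcohol pump bottle, 58 x 58 x 125 mm, in a side bay of the rack; origin at the centre of its underside; a bystander, to be left where it is
- wash: round wash bottle with a bent spout, 62 mm across, 180 mm high, in the other side bay of the rack; origin at the centre of its underside; a bystander, to be left where it is
- jar_a: solder paste jar, 42 mm across, 39 mm high, on the mat; origin at the centre of its underside; a bystander, to be left where it is
- jar_b: second solder paste jar, 42 mm across, 39 mm high, on the mat; origin at the centre of its underside; a bystander, to be left where it is
- spool: spool of desoldering braid, 72 mm across, 22 mm high, lying flat on the mat; origin at the centre of its underside; a bystander, to be left where it is
- holder: board holder with a phone board clamped in it, 70 x 130 x 24 mm, on the mat; origin at the centre of its underside; a bystander, to be left where it is
- tweezers: pair of tweezers lying on the mat, 130 mm long, 7 mm high; origin at the centre of its underside; a bystander, to be left where it is
- driver: small screwdriver, 140 mm long, lying on the mat; origin at the centre of its underside; a bystander, to be left where it is

How it is judged:
On the way, in this order (a step that is already met when the one before it is completed fails the run):
1. the can stands upright on the mat in front of the clip, lined up with it (its axis within 25 mm of clip_mouth) (horizontal distance between can_mid and clip_mouth below 0.025 m and angle between can_mid's own z axis and vertical below 0.1 rad), for 0.1 s.
2. the can is pressed home in the clip: it bears on the saddle's stop with more than 4 N, its axis on the clip's line within 5 mm (contact force between can and saddle above 4 N and x of can_base in the frame of clip_seat between -0.003 and 0.014 m and y of can_base in the frame of clip_seat between -0.005 and 0.005 m), for 0.2 s.
At the end, for the whole second after the job is handed in: the can stands upright (within 0.04 rad) on the mat in the clip where it was pressed home: its axis 3 mm before to 14 mm beyond clip_seat and within 5 mm of the clip's line, at rest and let go (x of can_base in the frame of clip_seat between -0.003 and 0.014 m and y of can_base in the frame of clip_seat between -0.005 and 0.005 m and angle between can_mid's own z axis and vertical below 0.04 rad and height (world z) of can_base below 0.006 m and linear speed of can below 0.01 m/s and angular speed of can below 0.05 rad/s); the robot touches nothing.
It fails at once if the can tips by more than 0.25 rad (angle between can_mid's own z axis and vertical above 0.25 rad).
It fails at once if the can is lifted: its foot comes more than 15 mm off the mat (height (world z) of can_base above 0.018 m).
It fails at once if the can is pushed or squeezed by the robot with more than 18 N (contact force between can and the arm above 18 N or contact force between can and the fingers above 18 N).
It fails at once if the can is driven against the saddle with more than 18 N (contact force between can and saddle above 18 N).
It fails at once if a bystander is moved by more than 15 mm (distance of any of pump, wash, jar_a, jar_b, spool, holder, tweezers, driver from where it was at the start of the episode above 0.015 m).
It also fails if it takes over 72 s, if anything falls off the work surface, if the arm or the gripper's body presses on something with over 40 N, if the wrist force passes 120 N, or if a joint passes its speed limit or range.

## Working session

There is one attempt and no reset: what is moved stays moved. The work goes in short steps, Python scripts to look and compute and a tool call to move; the robot and the scene stay as the last step left them, time stands still between calls to the robot, and variables do not carry over. Pictures are saved under pics/ and viewed, at most 10 in all, crops included, and the job is handed in when it is done.

Besides the shell and the picture viewer there is one more tool, called after "Emit:" in YAML: its name, and indented under it one key for each argument. drive_tool: Moves the arm, as the interface text tells. Its arguments: {"type":"object","properties":{"increments":{"type":"array"},"squeeze":{"type":"number"}},"required":["increments"]}

```bash
mkdir -p pics
cat > h.py <<'E'
import numpy as np, cv2
from bench import env
def grab(n,save=None):
    p,d=env.read_camera(n)
    if save: cv2.imwrite(save,p[:,:,::-1])
    np.savez('/tmp/%s.npz'%n,p=p,d=d); return p,d
def ray(n,u,v):
    c=env.camera_params(n);K=c['K'];k=c['k1']
    x=(np.asarray(u,float)-K[0,2])/K[0,0];y=(np.asarray(v,float)-K[1,2])/K[1,1]
    a,b=x.copy(),y.copy()
    for _ in range(20):
        s=1+k*(a*a+b*b);a=x/s;b=y/s
    return a,b,c['T']
def pt(n,u,v,depth):
    a,b,T=ray(n,u,v);d=np.asarray(depth)
    return np.stack([a*d,b*d,d],-1)@T[:3,:3].T+T[:3,3]
def onz(n,u,v,z):
    a,b,T=ray(n,u,v);r=T[:3,:3]@np.array([a,b,1.0]);o=T[:3,3]
    return o+r*(z-o[2])/r[2]
def proj(n,P):
    c=env.camera_params(n);T=c['T'];q=(np.asarray(P)-T[:3,3])@T[:3,:3]
    s=q[...,:2]/q[...,2:];s=s*(1+c['k1']*(s**2).sum(-1,keepdims=True))
    return s*[c['K'][0,0],c['K'][1,1]]+[c['K'][0,2],c['K'][1,2]]
E
python3 - <<'E'
from h import *
for n in('scene','top'): grab(n,f'pics/{n}0.png');print(n,env.camera_params(n))
print(env.sense())
E
```

```text
scene {'K': array([[407.0144388 ,   0.        , 280.76840259],
       [  0.        , 407.0144388 , 209.56803092],
       [  0.        ,   0.        ,   1.        ]]), 'k1': -0.11450198495308787, 'T': array([[ 0.9956197 ,  0.0766023 , -0.05360499,  0.62890691],
       [ 0.09325041, -0.7721024 ,  0.62861932, -0.57507149],
       [ 0.00676514, -0.63086446, -0.77586356,  0.79774126],
       [ 0.        ,  0.        ,  0.        ,  1.        ]])}
top {'K': array([[444.79113323,   0.        , 284.52139053],
       [  0.        , 444.79113323, 202.52271246],
       [  0.        ,   0.        ,   1.        ]]), 'k1': -0.0314046223113213, 'T': array([[ 0.00174191, -0.98469026,  0.1743045 ,  0.42334983],
       [-0.99950761, -0.00717519, -0.03054588, -0.00373622],
       [ 0.0313289 , -0.17416547, -0.98421791,  1.02129027],
       [ 0.        ,  0.        ,  0.        ,  1.        ]])}
{'t': 0.1, 'qpos': array([ 1.05598131e+00,  1.50949017e-01,  1.43793538e+00, -4.81416276e-06,
        1.55381248e+00, -1.33965744e-01]), 'qvel': array([ 0.00193928, -0.00278336, -0.00310099,  0.00233162, -0.00172111,
       -0.00055753]), 'joint_efforts': array([ 4.52690656e-03, -7.14374113e+01, -5.71794641e+01, -1.12358593e-04,
        7.07838015e-03, -6.73175282e-05]), 'tcp_pos': array([0.21362662, 0.53360999, 0.23074415]), 'tcp_rot': array([-5.94561729e-01, -3.08446356e+00,  1.64627228e-03]), 'contact_force': array([0.17713335, 1.20805848, 0.2440498 ]), 'torque': array([-0.04804945,  0.03194245, -0.00058809]), 'grip_force': 0.0, 'grip_width': 0.08528095139371196}
```

View pics/scene0.png

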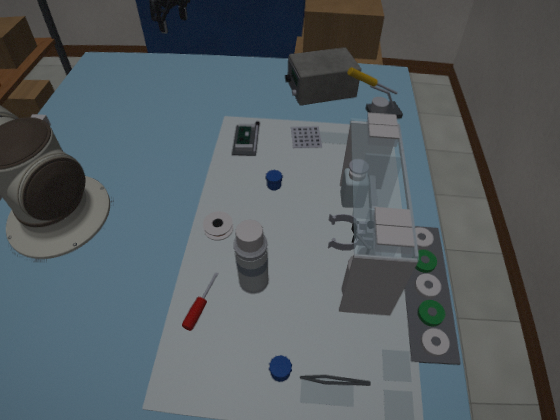

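View pics/top0.png

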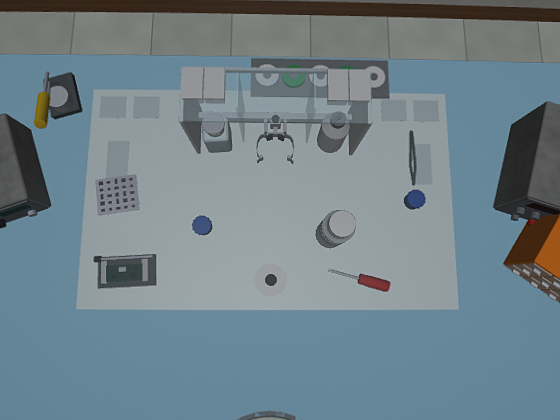

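The scene view shows the can at (252,240) and the clip at (350,232). In the top view the cap is at (341,224), the clip is at (275,140), and the spool at (271,280) and driver at (360,280) are nearby. I'll measure both and enlarge the clip.

Run:
```python
from h import *
z=np.load('/tmp/top.npz');p,d=z['p'],z['d']
cv2.imwrite('pics/crop.png',cv2.resize(p[100:260,235:375,::-1],None,fx=5,fy=3.75*4/3,interpolation=cv2.INTER_CUBIC)[:600*800//800])
cv2.imwrite('pics/crop.png',cv2.resize(p[105:225,235:375,::-1],None,fx=5,fy=5,interpolation=cv2.INTER_CUBIC))
for n in('top','scene'):
    z=np.load(f'/tmp/{n}.npz');d=z['d'];v,u=np.mgrid[:420,:560];P=pt(n,u,v,d);ok=d>0
    c=ok&(P[...,2]>.15)&(P[...,2]<.215)&(P[...,0]<.52)&(P[...,0]>.3)&(abs(P[...,1]+.1)<.12)
    Q=P[c];print(n,'can hi',Q.min(0),Q.max(0),np.median(Q[:,2]))
    top=Q[Q[:,2]>.185];print(' cap top mean',top.mean(0),np.ptp(top,axis=0),len(top))
    c=ok&(P[...,2]>.05)&(P[...,2]<.14)&(P[...,0]<.52)&(P[...,0]>.3)&(abs(P[...,1]+.1)<.12)
    Q=P[c][:,:2]
    f=lambda q:np.hypot(*(Q-q).T)-.033
    from scipy.optimize import least_squares
    print(' body fit',least_squares(f,Q.mean(0)+[.02*(n=='top'),.02*(n!='top')],loss='soft_l1',f_scale=.002).x,len(Q))
    c=ok&(P[...,2]>.02)&(P[...,2]<.075)&(P[...,0]>.52)&(P[...,0]<.66)&(abs(P[...,1])<.06)
    Q=P[c];print(' clip',Q.min(0),Q.max(0),len(Q))
    for i in np.argsort(Q[:,0])[::max(1,len(Q)//25)]: print('   ',Q[i].round(4))
```

```text
top can hi [ 0.50121586 -0.16630354  0.15015309] [ 0.51997543 -0.11056752  0.19550411] 0.18907310287568302
 cap top mean [ 0.51381976 -0.13766341  0.19192719] [0.01290608 0.04139889 0.0102887 ] 127
 body fit [ 0.53231439 -0.13872002] 121Traceback (most recent call last):
  File "<stdin>", line 16, in <module>
    return umr_minimum(a, axis, None, out, keepdims, initial, where)
ValueError: zero-size array to reduction operation minimum which has no identity
```

View pics/crop.png

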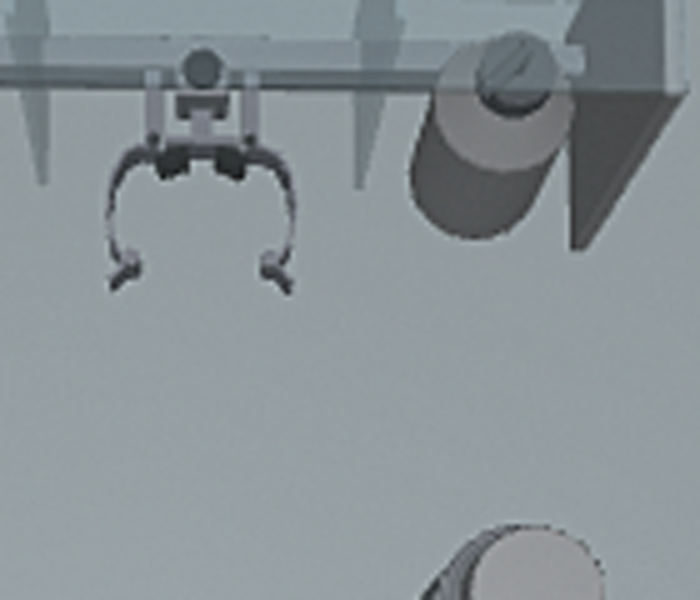

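The enlarged crop shows the lip tips at full-image (258,162.6) and (293,163), the rolled edges around (261,158) and (290,158), and the rack front edge almost level. The clip axis is therefore roughly world +x.

Run:
```python
from h import *
from scipy.optimize import least_squares
f=lambda u,v,z:onz('top',235+u/5,105+v/5,z)
for nm,u,v,z in [('lipL',112,290,.052),('lipR',291,292,.052),('rollL',140,266,.052),('rollR',262,270,.052),('bowL',108,215,.052),('bowR',295,215,.052),('hingeL',153,140,.052),('hingeR',250,142,.052),('partL',42,185,.003),('partR',359,189,.003),('edgeL',0,85,.218),('edgeR',440,92,.218)]: print(nm,f(u,v,z).round(4))
for n in('top','scene'):
    z=np.load(f'/tmp/{n}.npz');d=z['d'];v,u=np.mgrid[:420,:560];P=pt(n,u,v,d);ok=d>0
    c=ok&(P[...,2]>.19)&(P[...,2]<.197)&(P[...,0]<.6)&(P[...,0]>.45)&(abs(P[...,1]+.13)<.06)
    Q=P[c];print(n,'cap',Q.min(0),Q.max(0),(Q.min(0)+Q.max(0))/2,Q.mean(0),len(Q))
    c=ok&(P[...,2]>.03)&(P[...,2]<.145)&(P[...,0]<.6)&(P[...,0]>.45)&(abs(P[...,1]+.13)<.06)
    Q=P[c][:,:2]
    print(' body',least_squares(lambda q:np.hypot(*(Q-q).T)-.033,[.535,-.13],loss='soft_l1',f_scale=.002).x,len(Q))
    c=ok&(P[...,2]>.045)&(P[...,2]<.058)&(P[...,0]>.6)&(P[...,0]<.75)&(abs(P[...,1])<.07)
    Q=P[c];print(' clip',len(Q));
    for i in np.argsort(Q[:,0])[::max(1,len(Q)//15)]: print('   ',Q[i].round(4))
for nm,u,v,z in [('spool',271,280,.025)]: print(nm,onz('top',u,v,z))
print('drv',onz('top',330,270,.01),onz('top',390,285,.01),'jarb',onz('top',415,199,.042),'jara',onz('top',202,225,.042))
```

```text
lipL [0.6847 0.0273 0.052 ]
lipR [ 0.6846 -0.0532  0.052 ]
rollL [0.696  0.0148 0.052 ]
rollR [ 0.6947 -0.0401  0.052 ]
bowL [0.7197 0.0295 0.052 ]
bowR [ 0.7206 -0.0551  0.052 ]
hingeL [0.7554 0.0095 0.052 ]
hingeR [ 0.755  -0.0346  0.052 ]
partL [0.7492 0.0628 0.003 ]
partR [ 0.7489 -0.0883  0.003 ]
edgeL [0.7196 0.0653 0.218 ]
edgeR [ 0.719  -0.1016  0.218 ]
top cap [ 0.50706935 -0.16306613  0.19000823] [ 0.55682721 -0.11334391  0.19624815] [ 0.53194828 -0.13820502  0.19312819] [ 0.53137916 -0.13795609  0.19223993] 537
 body [ 0.53221207 -0.13893179] 215
 clip 111
    [0.6914 0.0282 0.053 ]
    [ 0.6965 -0.0463  0.046 ]
    [0.6988 0.0216 0.0516]
    [ 0.7009 -0.0394  0.0466]
    [ 0.7018 -0.0483  0.0519]
    [0.7043 0.0172 0.0489]
    [0.7087 0.0263 0.0498]
    [ 0.7159 -0.0528  0.0521]
    [ 0.7237 -0.0529  0.0497]
    [0.7309 0.031  0.0538]
    [ 0.7364 -0.0527  0.0542]
    [ 0.7434 -0.0505  0.0544]
    [ 0.7467 -0.0301  0.0509]
    [0.7476 0.0018 0.0471]
    [ 0.7489 -0.021   0.0512]
    [ 0.7494 -0.0187  0.0497]
scene cap [ 0.50700971 -0.1648046   0.19005984] [ 0.5575524  -0.1136251   0.19503931] [ 0.53228105 -0.13921485  0.19254958] [ 0.53256107 -0.13949096  0.19219758] 484
 body [ 0.53181788 -0.13759689] 912
 clip 135
    [ 0.6912 -0.0513  0.0456]
    [ 0.6955 -0.049   0.0468]
    [ 0.6994 -0.0443  0.0524]
    [ 0.7015 -0.0475  0.0533]
    [0.7035 0.0157 0.0488]
    [ 0.706  -0.0502  0.0539]
    [0.7102 0.0299 0.0506]
    [0.7132 0.0282 0.0456]
    [ 0.7178 -0.0536  0.0487]
    [ 0.7221 -0.0541  0.05  ]
    [ 0.727  -0.054   0.0466]
    [0.7313 0.0312 0.0516]
    [ 0.7358 -0.0538  0.0474]
    [0.7411 0.0283 0.049 ]
    [0.7457 0.0256 0.0492]
spool [ 0.42586261 -0.00509259  0.025     ]
drv [ 0.44838693 -0.13818539  0.01      ] [ 0.41493633 -0.27389225  0.01      ] jarb [ 0.60705041 -0.33011817  0.042     ] jara [0.54508077 0.14797797 0.042     ]
```

```bash
cat >> h.py <<'E'
from scipy.spatial.transform import Rotation as R
from scipy.linalg import logm,expm
def pose(p,yaw,tilt):
    d=np.array([np.cos(yaw),np.sin(yaw),0]);z=np.sin(tilt)*d+[0,0,-np.cos(tilt)]
    y=np.array([-d[1],d[0],0]);T=np.eye(4);T[:3,:3]=np.stack([np.cross(y,z),y,z],1);T[:3,3]=p;return T
def cur():
    s=env.sense();T=np.eye(4);T[:3,:3]=R.from_rotvec(s['tcp_rot']).as_matrix();T[:3,3]=s['tcp_pos'];return T
def plan(A,B,n):
    X=np.linalg.inv(A)@B;S=expm(np.real(logm(X))/n)
    tr=(S[:3,3]*1e3).round(2);tw=R.from_matrix(S[:3,:3]).as_rotvec().round(4)
    S=np.eye(4);S[:3,:3]=R.from_rotvec(tw).as_matrix();S[:3,3]=tr/1e3
    path=[A]
    for _ in range(n): path.append(path[-1]@S)
    print(n,'rows',tr.tolist(),tw.tolist());print(' path',[path[i][:3,3].round(3).tolist() for i in (n//3,2*n//3,n)]);return path[-1]
E
python3 - <<'E'
from h import *
d=np.array([np.cos(.35),np.sin(.35),0]);c=np.array([.532,-.1385,0])
A=cur();A=plan(A,pose([.42,.0,.27],.35,.3),20);A=plan(A,pose(c-.085*d+[0,0,.2],.35,.9),16);A=plan(A,pose(c-.06*d+[0,0,.022],.35,.9),8)
E
```

```text
20 rows [-11.74, -26.83, -0.79] [-0.0055, -0.0144, -0.0363]
 path [[0.235, 0.36, 0.236], [0.305, 0.168, 0.248], [0.42, 0.0, 0.27]]
16 rows [3.91, -10.53, 2.77] [-0.0, -0.0375, 0.0001]
 path [[0.426, -0.054, 0.25], [0.436, -0.107, 0.228], [0.452, -0.168, 0.2]]
8 rows [15.5, 0.01, 16.27] [-0.0001, 0.0001, -0.0]
 path [[0.458, -0.166, 0.155], [0.467, -0.162, 0.089], [0.476, -0.159, 0.022]]
```

Emit:
drive_tool:
  increments:
    - {"translation":[-11.74,-26.83,-0.79],"twist":[-0.0055,-0.0144,-0.0363],"claw":56}
    - {"translation":[-11.74,-26.83,-0.79],"twist":[-0.0055,-0.0144,-0.0363],"claw":56}
    - {"translation":[-11.74,-26.83,-0.79],"twist":[-0.0055,-0.0144,-0.0363],"claw":56}
    - {"translation":[-11.74,-26.83,-0.79],"twist":[-0.0055,-0.0144,-0.0363],"claw":56}
    - {"translation":[-11.74,-26.83,-0.79],"twist":[-0.0055,-0.0144,-0.0363],"claw":56}
    - {"translation":[-11.74,-26.83,-0.79],"twist":[-0.0055,-0.0144,-0.0363],"claw":56}
    - {"translation":[-11.74,-26.83,-0.79],"twist":[-0.0055,-0.0144,-0.0363],"claw":56}
    - {"translation":[-11.74,-26.83,-0.79],"twist":[-0.0055,-0.0144,-0.0363],"claw":56}
    - {"translation":[-11.74,-26.83,-0.79],"twist":[-0.0055,-0.0144,-0.0363],"claw":56}
    - {"translation":[-11.74,-26.83,-0.79],"twist":[-0.0055,-0.0144,-0.0363],"claw":56}
    - {"translation":[-11.74,-26.83,-0.79],"twist":[-0.0055,-0.0144,-0.0363],"claw":56}
    - {"translation":[-11.74,-26.83,-0.79],"twist":[-0.0055,-0.0144,-0.0363],"claw":56}
    - {"translation":[-11.74,-26.83,-0.79],"twist":[-0.0055,-0.0144,-0.0363],"claw":56}
    - {"translation":[-11.74,-26.83,-0.79],"twist":[-0.0055,-0.0144,-0.0363],"claw":56}
    - {"translation":[-11.74,-26.83,-0.79],"twist":[-0.0055,-0.0144,-0.0363],"claw":56}
    - {"translation":[-11.74,-26.83,-0.79],"twist":[-0.0055,-0.0144,-0.0363],"claw":56}
    - {"translation":[-11.74,-26.83,-0.79],"twist":[-0.0055,-0.0144,-0.0363],"claw":56}
    - {"translation":[-11.74,-26.83,-0.79],"twist":[-0.0055,-0.0144,-0.0363],"claw":56}
    - {"translation":[-11.74,-26.83,-0.79],"twist":[-0.0055,-0.0144,-0.0363],"claw":56}
    - {"translation":[-11.74,-26.83,-0.79],"twist":[-0.0055,-0.0144,-0.0363],"claw":56}

```text
t: 2.1
tcp_pos: [0.4207, -0.0011, 0.2705]
tcp_rot: [-0.497, 2.799, 0.075]
contact_force: [-0.0, 0.7, -0.2]
grip_width: 0.0562
grip_force: 0.0
```

Emit:
drive_tool:
  increments:
    - {"translation":[3.91,-10.53,2.77],"twist":[0,-0.0375,0],"claw":56}
    - {"translation":[3.91,-10.53,2.77],"twist":[0,-0.0375,0],"claw":56}
    - {"translation":[3.91,-10.53,2.77],"twist":[0,-0.0375,0],"claw":56}
    - {"translation":[3.91,-10.53,2.77],"twist":[0,-0.0375,0],"claw":56}
    - {"translation":[3.91,-10.53,2.77],"twist":[0,-0.0375,0],"claw":56}
    - {"translation":[3.91,-10.53,2.77],"twist":[0,-0.0375,0],"claw":56}
    - {"translation":[3.91,-10.53,2.77],"twist":[0,-0.0375,0],"claw":56}
    - {"translation":[3.91,-10.53,2.77],"twist":[0,-0.0375,0],"claw":56}
    - {"translation":[3.91,-10.53,2.77],"twist":[0,-0.0375,0],"claw":56}
    - {"translation":[3.91,-10.53,2.77],"twist":[0,-0.0375,0],"claw":56}
    - {"translation":[3.91,-10.53,2.77],"twist":[0,-0.0375,0],"claw":56}
    - {"translation":[3.91,-10.53,2.77],"twist":[0,-0.0375,0],"claw":56}
    - {"translation":[3.91,-10.53,2.77],"twist":[0,-0.0375,0],"claw":56}
    - {"translation":[3.91,-10.53,2.77],"twist":[0,-0.0375,0],"claw":56}
    - {"translation":[3.91,-10.53,2.77],"twist":[0,-0.0375,0],"claw":56}
    - {"translation":[3.91,-10.53,2.77],"twist":[0,-0.0375,0],"claw":56}
    - {"translation":[0,0,0],"twist":[0,0,0],"claw":56}
    - {"translation":[0,0,0],"twist":[0,0,0],"claw":56}

```text
t: 3.9
tcp_pos: [0.4903, -0.0946, 0.2477]
tcp_rot: [-0.279, 2.33, 0.135]
contact_force: [0.2, 0.1, 0.6]
grip_width: 0.0559
grip_force: 0.0
```

Run:
```python
from h import *
grab('scene','pics/s1.png');s=env.sense();print(s)
d=np.array([np.cos(.35),np.sin(.35),0]);c=np.array([.532,-.1385,0])
B=pose(c-.06*d+[0,0,.022],.35,.9);A=plan(cur(),B,8)
```

```text
{'t': 3.95, 'qpos': array([-0.77377504, -0.41077378,  2.09331742,  0.75574143,  1.10965875,
       -2.81003008]), 'qvel': array([-8.57337949e-05, -1.45985416e-03, -1.16705784e-03,  5.09101687e-04,
        1.39574649e-03, -4.62633188e-04]), 'joint_efforts': array([ 1.30991139e-01, -2.06298530e+01, -5.83920979e+01,  4.27260026e+00,
       -1.59153007e+00, -2.07467192e-04]), 'tcp_pos': array([ 0.49025939, -0.09469933,  0.24781363]), 'tcp_rot': array([-0.27933112,  2.32969   ,  0.13442153]), 'contact_force': array([-0.22644237,  0.05148265, -0.66339901]), 'torque': array([-0.0857467 ,  0.2747475 ,  0.05208795]), 'grip_force': 0.0, 'grip_width': 0.05638832331427681}
8 rows [23.75, -7.43, 15.71] [-0.009, -0.0125, -0.0099]
 path [[0.484, -0.111, 0.192], [0.478, -0.135, 0.107], [0.476, -0.159, 0.022]]
```

View pics/s1.png

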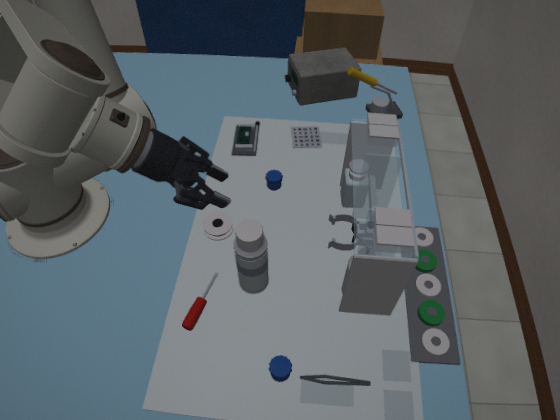

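The scene view shows the gripper tip near (225,190), above the spool. Joint 6 is at its limit, so the tool needs a half turn, done here.

Emit:
drive_tool:
  increments:
    - {"translation":[0,0,-3],"twist":[0,0,0.15],"claw":56}
    - {"translation":[0,0,-3],"twist":[0,0,0.15],"claw":56}
    - {"translation":[0,0,-3],"twist":[0,0,0.15],"claw":56}
    - {"translation":[0,0,-3],"twist":[0,0,0.15],"claw":56}
    - {"translation":[0,0,-3],"twist":[0,0,0.15],"claw":56}
    - {"translation":[0,0,-3],"twist":[0,0,0.15],"claw":56}
    - {"translation":[0,0,-3],"twist":[0,0,0.15],"claw":56}
    - {"translation":[0,0,-3],"twist":[0,0,0.15],"claw":56}
    - {"translation":[0,0,-3],"twist":[0,0,0.15],"claw":56}
    - {"translation":[0,0,-3],"twist":[0,0,0.15],"claw":56}
    - {"translation":[0,0,0],"twist":[0,0,0.15],"claw":56}
    - {"translation":[0,0,0],"twist":[0,0,0.15],"claw":56}
    - {"translation":[0,0,0],"twist":[0,0,0.15],"claw":56}
    - {"translation":[0,0,0],"twist":[0,0,0.15],"claw":56}
    - {"translation":[0,0,0],"twist":[0,0,0.15],"claw":56}
    - {"translation":[0,0,0],"twist":[0,0,0.15],"claw":56}
    - {"translation":[0,0,0],"twist":[0,0,0.15],"claw":56}
    - {"translation":[0,0,0],"twist":[0,0,0.15],"claw":56}
    - {"translation":[0,0,0],"twist":[0,0,0.15],"claw":56}
    - {"translation":[0,0,0],"twist":[0,0,0.15],"claw":56}

```text
t: 5.95
tcp_pos: [0.4694, -0.1002, 0.2688]
tcp_rot: [-2.797, -0.529, -1.199]
contact_force: [-0.3, -1.0, -0.6]
grip_width: 0.0557
grip_force: 0.0
```

```bash
cat >> h.py <<'E'
F=np.diag([-1.,-1,1,1])
_p=pose
def pose(p,yaw,tilt): return _p(p,yaw,tilt)@F
E
python3 - <<'E'
from h import *
s=env.sense();print(s['qpos'].round(3),s['t'])
d=np.array([np.cos(.35),np.sin(.35),0]);c=np.array([.532,-.1385,0])
A=cur();A=plan(A,pose(c-.085*d+[0,0,.2],.35,.9),10);A=plan(A,pose(c-.06*d+[0,0,.022],.35,.9),8)
E
```

```text
[-0.839 -0.463  2.081  0.752  1.2    0.193] 5.95
10 rows [-7.93, 5.45, 1.85] [0.0065, 0.0105, 0.0056]
 path [[0.464, -0.121, 0.249], [0.458, -0.142, 0.229], [0.452, -0.168, 0.2]]
8 rows [-15.48, -0.01, 16.28] [0.0, -0.0, -0.0]
 path [[0.458, -0.166, 0.155], [0.467, -0.162, 0.089], [0.476, -0.159, 0.022]]
```

Emit:
drive_tool:
  increments:
    - {"translation":[-7.93,5.45,1.85],"twist":[0.0065,0.0105,0.0056],"claw":56}
    - {"translation":[-7.93,5.45,1.85],"twist":[0.0065,0.0105,0.0056],"claw":56}
    - {"translation":[-7.93,5.45,1.85],"twist":[0.0065,0.0105,0.0056],"claw":56}
    - {"translation":[-7.93,5.45,1.85],"twist":[0.0065,0.0105,0.0056],"claw":56}
    - {"translation":[-7.93,5.45,1.85],"twist":[0.0065,0.0105,0.0056],"claw":56}
    - {"translation":[-7.93,5.45,1.85],"twist":[0.0065,0.0105,0.0056],"claw":56}
    - {"translation":[-7.93,5.45,1.85],"twist":[0.0065,0.0105,0.0056],"claw":56}
    - {"translation":[-7.93,5.45,1.85],"twist":[0.0065,0.0105,0.0056],"claw":56}
    - {"translation":[-7.93,5.45,1.85],"twist":[0.0065,0.0105,0.0056],"claw":56}
    - {"translation":[-7.93,5.45,1.85],"twist":[0.0065,0.0105,0.0056],"claw":56}
    - {"translation":[0,0,0],"twist":[0,0,0],"claw":56}

```text
t: 7.05
tcp_pos: [0.4523, -0.1685, 0.1992]
tcp_rot: [-2.659, -0.476, -1.285]
contact_force: [0.2, 0.2, 0.7]
grip_width: 0.0562
grip_force: 0.0
```

Run:
```python
from h import *
s=env.sense();print(s['qpos'].round(3),s['t'],s['tcp_pos'])
d=np.array([np.cos(.35),np.sin(.35),0]);c=np.array([.532,-.1385,0])
A=cur();A=plan(A,pose(c-.065*d+[0,0,.022],.35,.9),10)
```

```text
[-1.103 -0.272  2.156  0.944  1.289 -0.183] 7.05 [ 0.45225739 -0.16848922  0.19924285]
10 rows [-12.63, -0.1, 12.6] [-0.0001, 0.0, 0.0004]
 path [[0.458, -0.166, 0.146], [0.463, -0.164, 0.093], [0.471, -0.161, 0.022]]
```

Emit:
drive_tool:
  increments:
    - {"translation":[-12.6,0,12.6],"twist":[0,0,0],"claw":56}
    - {"translation":[-12.6,0,12.6],"twist":[0,0,0],"claw":56}
    - {"translation":[-12.6,0,12.6],"twist":[0,0,0],"claw":56}
    - {"translation":[-12.6,0,12.6],"twist":[0,0,0],"claw":56}
    - {"translation":[-12.6,0,12.6],"twist":[0,0,0],"claw":56}
    - {"translation":[-12.6,0,12.6],"twist":[0,0,0],"claw":56}
    - {"translation":[-12.6,0,12.6],"twist":[0,0,0],"claw":56}
    - {"translation":[-12.6,0,12.6],"twist":[0,0,0],"claw":56}
    - {"translation":[-12.6,0,12.6],"twist":[0,0,0],"claw":56}
    - {"translation":[-12.6,0,12.6],"twist":[0,0,0],"claw":56}
    - {"translation":[0,0,0],"twist":[0,0,0],"claw":56}

```text
t: 8.15
tcp_pos: [0.4718, -0.1608, 0.0219]
tcp_rot: [-2.658, -0.477, -1.283]
contact_force: [-0.2, -0.2, 0.9]
grip_width: 0.0561
grip_force: 0.0
```

Run:
```python
from h import *
p,_=grab('scene');q,_=grab('top')
cv2.imwrite('pics/s2.png',np.hstack([cv2.resize(p[150:330,130:330,::-1],(400,360)),cv2.resize(q[170:350,250:450,::-1],(400,360))]))
s=env.sense();print(s['qpos'].round(3),s['t'],s['tcp_pos'],s['contact_force'])
T=cur()
for nm,D in [('d45',[.707,.707,0]),('d22',[.94,.34,0]),('x',[1,0,0]),('y',[0,1,0]),('z',[0,0,1])]: print(nm,(T[:3,:3].T@np.array(D)).round(3))
```

```text
[-1.04   0.09   2.297  1.173  0.99  -0.639] 8.25 [ 0.47218505 -0.16155314  0.02369709] [0.30697431 0.15672666 0.91066155]
d45 [ 0.566 -0.418  0.711]
d22 [0.621 0.007 0.783]
x [0.582 0.347 0.736]
y [ 0.219 -0.938  0.27 ]
z [ 0.783  0.004 -0.622]
```

View pics/s2.png

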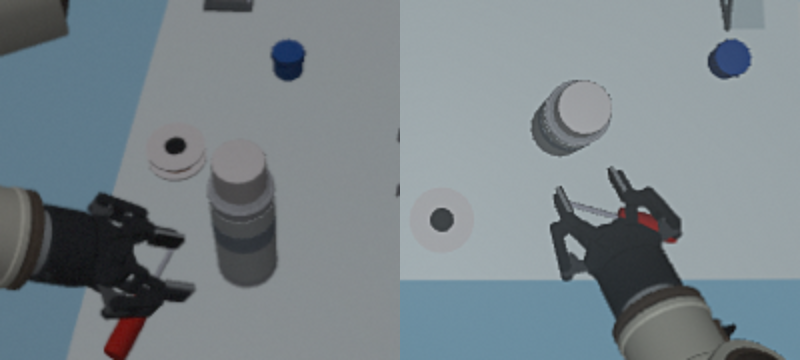

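The pictures show the open fingers aimed at the can, straddling its line, with the driver untouched underneath. I'll advance to contact now.

Emit:
drive_tool:
  increments:
    - {"translation":[2.48,0,3.13],"twist":[0,0,0],"claw":56}
    - {"translation":[2.48,0,3.13],"twist":[0,0,0],"claw":56}
    - {"translation":[2.48,0,3.13],"twist":[0,0,0],"claw":56}
    - {"translation":[2.48,0,3.13],"twist":[0,0,0],"claw":56}
    - {"translation":[2.48,0,3.13],"twist":[0,0,0],"claw":56}
    - {"translation":[2.48,0,3.13],"twist":[0,0,0],"claw":56}
    - {"translation":[2.48,0,3.13],"twist":[0,0,0],"claw":56}
    - {"translation":[2.48,0,3.13],"twist":[0,0,0],"claw":56}
    - {"translation":[1.24,0,1.57],"twist":[0,0,0],"claw":56}
    - {"translation":[1.24,0,1.57],"twist":[0,0,0],"claw":56}
    - {"translation":[1.24,0,1.57],"twist":[0,0,0],"claw":56}
    - {"translation":[1.24,0,1.57],"twist":[0,0,0],"claw":56}
    - {"translation":[1.24,0,1.57],"twist":[0,0,0],"claw":56}
    - {"translation":[1.24,0,1.57],"twist":[0,0,0],"claw":56}
    - {"translation":[1.24,0,1.57],"twist":[0,0,0],"claw":56}
    - {"translation":[1.24,0,1.57],"twist":[0,0,0],"claw":56}
    - {"translation":[1.24,0,1.57],"twist":[0,0,0],"claw":56}
    - {"translation":[1.24,0,1.57],"twist":[0,0,0],"claw":56}

```text
t: 10.05
tcp_pos: [0.5209, -0.1436, 0.023]
tcp_rot: [-2.659, -0.478, -1.286]
contact_force: [-3.3, 0.2, 0.1]
grip_width: 0.0557
grip_force: 1.3
```

```bash
cat >> h.py <<'E'
def can(n='top'):
    from scipy.optimize import least_squares
    p,d=grab(n);v,u=np.mgrid[:420,:560];P=pt(n,u,v,d)
    c=(d>0)&(P[...,2]>.188)&(P[...,2]<.199)&(P[...,0]<.72)&(P[...,0]>.48)&(P[...,1]<.06)&(P[...,1]>-.2)
    b=(p.min(-1)>130)&c
    m=c.astype(np.uint8);_,L,st,_=cv2.connectedComponentsWithStats(m)
    k=1+np.argmax(st[1:,4]);Q=P[L==k];return (Q.min(0)+Q.max(0))/2,Q.mean(0),len(Q)
E
python3 - <<'E'
from h import *
print(can('top'),can('scene'));s=env.sense();print(s['t'],s['tcp_pos'],s['contact_force'],s['qpos'])
E
```

```text
(array([ 0.5379512 , -0.13827647,  0.1922942 ]), array([ 0.53786763, -0.1377138 ,  0.19191175]), 567) (array([ 0.53956552, -0.13847441,  0.19153591]), array([ 0.53951513, -0.1400226 ,  0.19208196]), 508)
10.15 [ 0.52091987 -0.1435749   0.02304403] [-0.42613711  0.65859422 -0.17827741] [-0.8938306   0.13502486  2.24608171  1.25010301  0.89770046 -0.58820039]
```

Contact made and the can is seated in the cradle. I'll push it toward the mouth.

Emit:
drive_tool:
  increments:
    - {"translation":[1.4,-1.1,1.76],"twist":[0,0,0],"claw":56}
    - {"translation":[2.1,-1.64,2.64],"twist":[0,0,0],"claw":56}
    - {"translation":[2.1,-1.64,2.64],"twist":[0,0,0],"claw":56}
    - {"translation":[2.8,-2.19,3.52],"twist":[0,0,0],"claw":56}
    - {"translation":[2.8,-2.19,3.52],"twist":[0,0,0],"claw":56}
    - {"translation":[2.8,-2.19,3.52],"twist":[0,0,0],"claw":56}
    - {"translation":[2.8,-2.19,3.52],"twist":[0,0,0],"claw":56}
    - {"translation":[2.8,-2.19,3.52],"twist":[0,0,0],"claw":56}
    - {"translation":[2.8,-2.19,3.52],"twist":[0,0,0],"claw":56}
    - {"translation":[2.8,-2.19,3.52],"twist":[0,0,0],"claw":56}
    - {"translation":[2.8,-2.19,3.52],"twist":[0,0,0],"claw":56}
    - {"translation":[2.8,-2.19,3.52],"twist":[0,0,0],"claw":56}
    - {"translation":[2.8,-2.19,3.52],"twist":[0,0,0],"claw":56}
    - {"translation":[2.8,-2.19,3.52],"twist":[0,0,0],"claw":56}

```text
t: 11.55
tcp_pos: [0.566, -0.0964, 0.023]
tcp_rot: [-2.659, -0.478, -1.286]
contact_force: [-2.3, -2.0, 0.6]
grip_width: 0.0558
grip_force: 1.4
```

Run:
```python
from h import *
print(can('top'),can('scene'));s=env.sense();print(s['t'],s['tcp_pos'],s['contact_force'],s['qpos']);T=cur()
a,_,_=can('top');D=np.array([.658,-.0127,0])-a;D[2]=.023-s['tcp_pos'][2];print(D,T[:3,:3].T@D*1000)
```

```text
(array([ 0.58349413, -0.09151009,  0.19243664]), array([ 0.58289975, -0.09090439,  0.19188946]), 553) (array([ 0.58443595, -0.09171494,  0.19201876]), array([ 0.58451891, -0.09289124,  0.19196779]), 454)
11.65 [ 0.56601584 -0.09604645  0.02303409] [ 1.08997358 -0.24853466 -0.18269833] [-0.71349229  0.15471804  2.22193798  1.34636997  0.77958146 -0.53756029]
[ 7.42726088e-02  7.79232126e-02 -3.40916422e-05] [ 60.23202057 -47.2679912   75.67224954]
```

Emit:
drive_tool:
  increments:
    - {"translation":[1.5,-1.2,1.9],"twist":[0,0,0],"claw":56}
    - {"translation":[3.1,-2.43,3.9],"twist":[0,0,0],"claw":56}
    - {"translation":[3.1,-2.43,3.9],"twist":[0,0,0],"claw":56}
    - {"translation":[3.1,-2.43,3.9],"twist":[0,0,0],"claw":56}
    - {"translation":[3.1,-2.43,3.9],"twist":[0,0,0],"claw":56}
    - {"translation":[3.1,-2.43,3.9],"twist":[0,0,0],"claw":56}
    - {"translation":[3.1,-2.43,3.9],"twist":[0,0,0],"claw":56}
    - {"translation":[3.1,-2.43,3.9],"twist":[0,0,0],"claw":56}
    - {"translation":[3.1,-2.43,3.9],"twist":[0,0,0],"claw":56}
    - {"translation":[3.1,-2.43,3.9],"twist":[0,0,0],"claw":56}
    - {"translation":[3.1,-2.43,3.9],"twist":[0,0,0],"claw":56}
    - {"translation":[3.1,-2.43,3.9],"twist":[0,0,0],"claw":56}
    - {"translation":[3.1,-2.43,3.9],"twist":[0,0,0],"claw":56}
    - {"translation":[3.1,-2.43,3.9],"twist":[0,0,0],"claw":56}
    - {"translation":[3.1,-2.43,3.9],"twist":[0,0,0],"claw":56}
    - {"translation":[3.1,-2.43,3.9],"twist":[0,0,0],"claw":56}
    - {"translation":[3.1,-2.43,3.9],"twist":[0,0,0],"claw":56}
    - {"translation":[3.1,-2.43,3.9],"twist":[0,0,0],"claw":56}
    - {"translation":[2.5,-2.0,3.2],"twist":[0,0,0],"claw":56}
    - {"translation":[1.5,-1.2,1.9],"twist":[0,0,0],"claw":56}

```text
t: 13.7
tcp_pos: [0.6379, -0.021, 0.0228]
tcp_rot: [-2.659, -0.479, -1.286]
contact_force: [-2.6, -2.0, 1.6]
grip_width: 0.056
grip_force: 1.8
```

Run:
```python
from h import *
print(can('top'),can('scene'));s=env.sense();print(s['t'],s['tcp_pos'],s['contact_force'],s['qpos']);T=cur()
q,_=grab('top');cv2.imwrite('pics/t3.png',cv2.resize(q[105:225,205:345,::-1],None,fx=5,fy=5,interpolation=cv2.INTER_CUBIC))
```

```text
(array([ 0.65480832, -0.01584798,  0.19246007]), array([ 0.6545743 , -0.01559862,  0.19199758]), 535) (array([ 0.6561337 , -0.01503243,  0.1914857 ]), array([ 0.65593653, -0.01772682,  0.19199627]), 395)
13.8 [ 0.63783009 -0.02094124  0.02285549] [ 0.35764049 -0.23339452  0.88970376] [-0.44922651  0.22162864  2.13558076  1.47716822  0.60010051 -0.4616847 ]
```

View pics/t3.png

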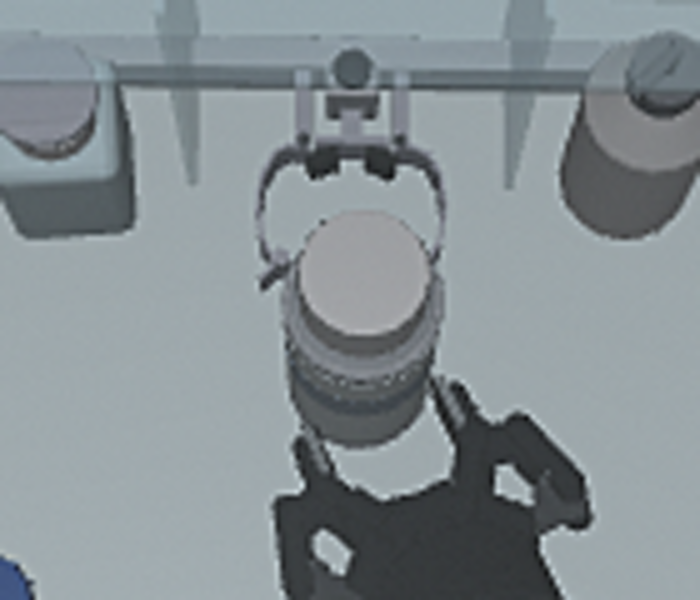

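The top crop shows the can upright in front of the clip, with its cap at crop (365,273). The clip centre is at crop x≈352, so the can is about 3 mm right of the line. I'll nudge it left, back off, then turn to yaw 0.

Emit:
drive_tool:
  increments:
    - {"translation":[0.26,-1.13,0.32],"twist":[0,0,0],"claw":56}
    - {"translation":[0.26,-1.13,0.32],"twist":[0,0,0],"claw":56}
    - {"translation":[0.26,-1.13,0.32],"twist":[0,0,0],"claw":56}
    - {"translation":[0,0,0],"twist":[0,0,0],"claw":56}
    - {"translation":[-1.24,0,-1.57],"twist":[0,0,0],"claw":56}
    - {"translation":[-2.48,0,-3.13],"twist":[0,0,0],"claw":56}
    - {"translation":[-3.72,0,-4.7],"twist":[0,0,0],"claw":56}
    - {"translation":[-3.72,0,-4.7],"twist":[0,0,0],"claw":56}
    - {"translation":[-3.72,0,-4.7],"twist":[0,0,0],"claw":56}
    - {"translation":[-3.72,0,-4.7],"twist":[0,0,0],"claw":56}
    - {"translation":[-3.72,0,-4.7],"twist":[0,0,0],"claw":56}
    - {"translation":[-3.72,0,-4.7],"twist":[0,0,0],"claw":56}

```text
t: 15.05
tcp_pos: [0.5978, -0.0325, 0.0229]
tcp_rot: [-2.659, -0.478, -1.286]
contact_force: [-0.1, -0.5, -0.3]
grip_width: 0.0561
grip_force: 0.0
```

Run:
```python
from h import *
a=can('top');b=can('scene');print(a,b);s=env.sense();print(s['t'],s['tcp_pos'],s['contact_force'])
c=(a[0]+b[0])/2
A=plan(cur(),pose([c[0]-.06,c[1],.031],0,.9),10);print(A[:3,:3].round(3))
```

```text
(array([ 0.65487188, -0.01289523,  0.19227607]), array([ 0.65482279, -0.01235988,  0.19201259]), 535) (array([ 0.65597897, -0.01252111,  0.19162195]), array([ 0.65607282, -0.01461786,  0.19211432]), 394)
15.15 [ 0.59771456 -0.03255046  0.02285405] [ 0.07812873  0.11046533 -0.00162767]
10 rows [0.74, -2.0, -0.38] [-0.0274, -0.0001, 0.0223]
 path [[0.596, -0.027, 0.025], [0.596, -0.021, 0.028], [0.595, -0.013, 0.031]]
[[ 0.622  0.     0.783]
 [ 0.    -1.     0.   ]
 [ 0.783 -0.    -0.622]]
```

Emit:
drive_tool:
  increments:
    - {"translation":[0.74,-2.0,-0.38],"twist":[-0.0274,0,0.0223],"claw":16}
    - {"translation":[0.74,-2.0,-0.38],"twist":[-0.0274,0,0.0223],"claw":16}
    - {"translation":[0.74,-2.0,-0.38],"twist":[-0.0274,0,0.0223],"claw":16}
    - {"translation":[0.74,-2.0,-0.38],"twist":[-0.0274,0,0.0223],"claw":16}
    - {"translation":[0.74,-2.0,-0.38],"twist":[-0.0274,0,0.0223],"claw":16}
    - {"translation":[0.74,-2.0,-0.38],"twist":[-0.0274,0,0.0223],"claw":16}
    - {"translation":[0.74,-2.0,-0.38],"twist":[-0.0274,0,0.0223],"claw":16}
    - {"translation":[0.74,-2.0,-0.38],"twist":[-0.0274,0,0.0223],"claw":16}
    - {"translation":[0.74,-2.0,-0.38],"twist":[-0.0274,0,0.0223],"claw":16}
    - {"translation":[0.74,-2.0,-0.38],"twist":[-0.0274,0,0.0223],"claw":16}
    - {"translation":[0,0,0],"twist":[0,0,0],"claw":16}
    - {"translation":[0,0,0],"twist":[0,0,0],"claw":16}

```text
t: 16.35
tcp_pos: [0.5961, -0.012, 0.0311]
tcp_rot: [-2.827, -0.003, -1.367]
contact_force: [0.9, -0.7, -0.2]
grip_width: 0.016
grip_force: 0.0
```

Run:
```python
from h import *
s=env.sense();print(s['t'],s['tcp_pos'],s['contact_force'],s['qpos'].round(2),s['grip_width']);print(cur().round(3))
q,_=grab('top');p,_=grab('scene')
cv2.imwrite('pics/s4.png',np.hstack([cv2.resize(p[150:330,200:400,::-1],(400,360)),cv2.resize(q[105:285,175:375,::-1],(400,360))]))
```

```text
16.35 [ 0.59611179 -0.01203535  0.03107837] [ 0.93846382 -0.72519187 -0.1614001 ] [-0.26  0.07  2.29  2.04  0.23 -0.65] 0.015985646425986273
[[ 0.621  0.002  0.784  0.596]
 [ 0.001 -1.     0.002 -0.012]
 [ 0.784 -0.    -0.621  0.031]
 [ 0.     0.     0.     1.   ]]
```

View pics/s4.png

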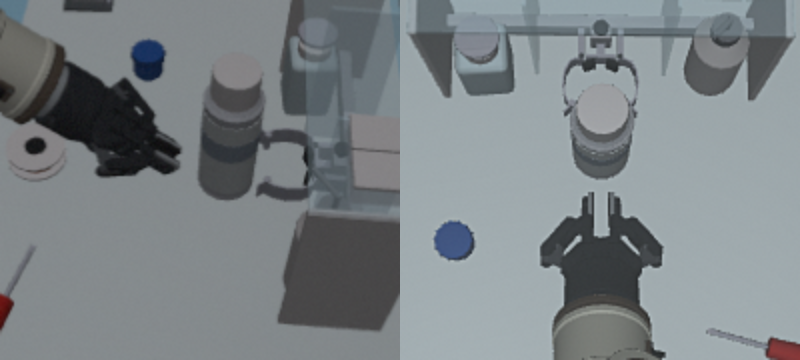

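The view shows the closed fingers squarely behind the can, on the clip line. Joint 5 is close to its lower limit, so I'll steepen the tool to a tilt of 0.65 before pushing.

Run:
```python
from h import *
A=plan(cur(),pose([.596,-.0128,.033],0,.65),10)
```

```text
10 rows [0.14, 0.02, -0.15] [-0.0001, -0.0251, 0.0001]
 path [[0.596, -0.013, 0.032], [0.596, -0.013, 0.032], [0.596, -0.013, 0.033]]
```

Emit:
drive_tool:
  increments:
    - {"translation":[0.14,0.02,-0.15],"twist":[0,-0.0251,0],"claw":16}
    - {"translation":[0.14,0.02,-0.15],"twist":[0,-0.0251,0],"claw":16}
    - {"translation":[0.14,0.02,-0.15],"twist":[0,-0.0251,0],"claw":16}
    - {"translation":[0.14,0.02,-0.15],"twist":[0,-0.0251,0],"claw":16}
    - {"translation":[0.14,0.02,-0.15],"twist":[0,-0.0251,0],"claw":16}
    - {"translation":[0.14,0.02,-0.15],"twist":[0,-0.0251,0],"claw":16}
    - {"translation":[0.14,0.02,-0.15],"twist":[0,-0.0251,0],"claw":16}
    - {"translation":[0.14,0.02,-0.15],"twist":[0,-0.0251,0],"claw":16}
    - {"translation":[0.14,0.02,-0.15],"twist":[0,-0.0251,0],"claw":16}
    - {"translation":[0.14,0.02,-0.15],"twist":[0,-0.0251,0],"claw":16}
    - {"translation":[0,0,0],"twist":[0,0,0],"claw":16}
    - {"translation":[0,0,0],"twist":[0,0,0],"claw":16}
    - {"translation":[0,0,0],"twist":[0,0,0],"claw":16}

```text
t: 17.75
tcp_pos: [0.5956, -0.0125, 0.0326]
tcp_rot: [-2.974, -0.001, -1.009]
contact_force: [-0.1, -0.7, -0.3]
grip_width: 0.0158
grip_force: 0.0
```

Run:
```python
from h import *
s=env.sense();print(s['t'],s['tcp_pos'],s['contact_force'],s['qpos'].round(2),s['grip_width']);print(cur().round(3));print(can())
```

```text
17.75 [ 0.59562341 -0.01250089  0.03262043] [-0.10856664 -0.7349996  -0.30616961] [-0.23  0.06  2.14  0.43  0.33  0.98] 0.015810828844128644
[[ 0.793  0.001  0.609  0.596]
 [ 0.    -1.     0.002 -0.013]
 [ 0.609 -0.001 -0.793  0.033]
 [ 0.     0.     0.     1.   ]]
(array([ 0.65506441, -0.01295654,  0.19232222]), array([ 0.65483613, -0.01245411,  0.19181697]), 538)
```

Emit:
drive_tool:
  increments:
    - {"translation":[2.38,0,1.83],"twist":[0,0,0],"claw":16}
    - {"translation":[2.38,0,1.83],"twist":[0,0,0],"claw":16}
    - {"translation":[2.38,0,1.83],"twist":[0,0,0],"claw":16}
    - {"translation":[2.38,0,1.83],"twist":[0,0,0],"claw":16}
    - {"translation":[1.19,0,0.91],"twist":[0,0,0],"claw":16}
    - {"translation":[1.19,0,0.91],"twist":[0,0,0],"claw":16}
    - {"translation":[1.19,0,0.91],"twist":[0,0,0],"claw":16}
    - {"translation":[1.19,0,0.91],"twist":[0,0,0],"claw":16}
    - {"translation":[1.19,0,0.91],"twist":[0,0,0],"claw":16}
    - {"translation":[1.19,0,0.91],"twist":[0,0,0],"claw":16}
    - {"translation":[1.19,0,0.91],"twist":[0,0,0],"claw":16}
    - {"translation":[1.19,0,0.91],"twist":[0,0,0],"claw":16}
    - {"translation":[1.59,0,1.22],"twist":[0,0,0],"claw":16}
    - {"translation":[1.59,0,1.22],"twist":[0,0,0],"claw":16}
    - {"translation":[1.59,0,1.22],"twist":[0,0,0],"claw":16}
    - {"translation":[1.59,0,1.22],"twist":[0,0,0],"claw":16}
    - {"translation":[1.59,0,1.22],"twist":[0,0,0],"claw":16}

```text
t: 19.5
tcp_pos: [0.6301, -0.0123, 0.0329]
tcp_rot: [-2.974, -0.002, -1.01]
contact_force: [-3.0, 0.4, 0.6]
grip_width: 0.016
grip_force: 1.3
```

Run:
```python
from h import *
print(can('top'),can('scene'))
s=env.sense();print(s['t'],s['tcp_pos'],s['contact_force'],s['qpos'].round(2),s['grip_width']);print(cur().round(3))
```

```text
(array([ 0.66905871, -0.01288136,  0.1918643 ]), array([ 0.66810043, -0.012914  ,  0.19199797]), 537) (array([ 0.67021174, -0.01343255,  0.19149262]), array([ 0.67011563, -0.01533517,  0.19210199]), 395)
19.6 [ 0.63019818 -0.0122772   0.03299969] [-0.63921036  0.13542399 -0.41434738] [-0.21  0.13  2.06  0.39  0.34  1.03] 0.015895533655514587
[[ 0.793  0.001  0.609  0.63 ]
 [ 0.001 -1.     0.002 -0.012]
 [ 0.609 -0.001 -0.793  0.033]
 [ 0.     0.     0.     1.   ]]
```

Emit:
drive_tool:
  increments:
    - {"translation":[0.79,0,0.61],"twist":[0,0,0],"claw":16}
    - {"translation":[0.79,0,0.61],"twist":[0,0,0],"claw":16}
    - {"translation":[0.79,0,0.61],"twist":[0,0,0],"claw":16}
    - {"translation":[0.79,0,0.61],"twist":[0,0,0],"claw":16}
    - {"translation":[0.79,0,0.61],"twist":[0,0,0],"claw":16}
    - {"translation":[0.79,0,0.61],"twist":[0,0,0],"claw":16}
    - {"translation":[0.79,0,0.61],"twist":[0,0,0],"claw":16}
    - {"translation":[0.79,0,0.61],"twist":[0,0,0],"claw":16}
    - {"translation":[0.79,0,0.61],"twist":[0,0,0],"claw":16}
    - {"translation":[0.79,0,0.61],"twist":[0,0,0],"claw":16}
    - {"translation":[0.79,0,0.61],"twist":[0,0,0],"claw":16}
    - {"translation":[0.79,0,0.61],"twist":[0,0,0],"claw":16}
    - {"translation":[0.79,0,0.61],"twist":[0,0,0],"claw":16}
    - {"translation":[0.79,0,0.61],"twist":[0,0,0],"claw":16}

```text
t: 21.0
tcp_pos: [0.6438, -0.0121, 0.0328]
tcp_rot: [-2.974, -0.002, -1.009]
contact_force: [-7.2, 1.3, 2.9]
grip_width: 0.0157
grip_force: 3.0
```

Emit:
drive_tool:
  increments:
    - {"translation":[0.79,0,0.61],"twist":[0,0,0],"claw":16}
    - {"translation":[0.79,0,0.61],"twist":[0,0,0],"claw":16}
    - {"translation":[0.79,0,0.61],"twist":[0,0,0],"claw":16}

```text
t: 21.3
tcp_pos: [0.6467, -0.012, 0.0328]
tcp_rot: [-2.974, -0.002, -1.009]
contact_force: [-8.8, 0.9, 4.1]
grip_width: 0.0157
grip_force: 4.2
```

Emit:
drive_tool:
  increments:
    - {"translation":[0.79,0,0.61],"twist":[0,0,0],"claw":16}
    - {"translation":[0.79,0,0.61],"twist":[0,0,0],"claw":16}
    - {"translation":[0.79,0,0.61],"twist":[0,0,0],"claw":16}

```text
t: 21.6
tcp_pos: [0.6496, -0.0121, 0.0327]
tcp_rot: [-2.974, -0.002, -1.008]
contact_force: [-10.2, 0.3, 5.0]
grip_width: 0.0162
grip_force: 4.7
```

Run:
```python
from h import *
print(can('top'),can('scene'))
s=env.sense();print(s['t'],s['tcp_pos'],s['contact_force'],s['qpos'].round(2),s['grip_width'])
```

```text
(array([ 0.68726061, -0.01277743,  0.19246545]), array([ 0.68733345, -0.01300838,  0.19189948]), 534) (array([ 0.68950713, -0.01441953,  0.19145626]), array([ 0.68917449, -0.0155356 ,  0.19207393]), 392)
21.7 [ 0.64969809 -0.01205515  0.0327457 ] [-8.42708374  1.28418021  3.86556925] [-0.2   0.16  2.02  0.37  0.34  1.06] 0.016201207616848734
```

Emit:
drive_tool:
  increments:
    - {"translation":[0.79,0,0.61],"twist":[0,0,0],"claw":16}
    - {"translation":[0.79,0,0.61],"twist":[0,0,0],"claw":16}
    - {"translation":[0.79,0,0.61],"twist":[0,0,0],"claw":16}

```text
t: 22.0
tcp_pos: [0.6526, -0.012, 0.0327]
tcp_rot: [-2.974, -0.002, -1.008]
contact_force: [-9.7, 0.4, 5.4]
grip_width: 0.0161
grip_force: 4.9
```

Emit:
drive_tool:
  increments:
    - {"translation":[0.79,0,0.61],"twist":[0,0,0],"claw":16}
    - {"translation":[0.79,0,0.61],"twist":[0,0,0],"claw":16}
    - {"translation":[0.79,0,0.61],"twist":[0,0,0],"claw":16}

```text
t: 22.3
tcp_pos: [0.6556, -0.012, 0.0327]
tcp_rot: [-2.974, -0.002, -1.008]
contact_force: [-9.6, 0.8, 5.6]
grip_width: 0.016
grip_force: 4.9
```

Run:
```python
from h import *
print(can('top'),can('scene'))
s=env.sense();print(s['t'],s['tcp_pos'],s['contact_force'],s['qpos'].round(2),s['grip_width'])
```

```text
(array([ 0.6933515 , -0.01275319,  0.19216612]), array([ 0.69334906, -0.01308376,  0.19188566]), 533) (array([ 0.69440698, -0.01380882,  0.19148286]), array([ 0.69485103, -0.01522837,  0.19201976]), 393)
22.4 [ 0.65567305 -0.01205129  0.03273384] [-9.86494763  0.31489477  4.69177571] [-0.2   0.17  2.    0.37  0.34  1.07] 0.015965672407201655
```

Emit:
drive_tool:
  increments:
    - {"translation":[0.79,0,0.61],"twist":[0,0,0],"claw":16}
    - {"translation":[0.79,0,0.61],"twist":[0,0,0],"claw":16}
    - {"translation":[0.79,0,0.61],"twist":[0,0,0],"claw":16}
    - {"translation":[0.79,0,0.61],"twist":[0,0,0],"claw":16}
    - {"translation":[0.79,0,0.61],"twist":[0,0,0],"claw":16}

```text
t: 22.9
tcp_pos: [0.6606, -0.0121, 0.0327]
tcp_rot: [-2.974, -0.002, -1.008]
contact_force: [-9.2, 0.7, 4.4]
grip_width: 0.0161
grip_force: 4.5
```

Emit:
drive_tool:
  increments:
    - {"translation":[0.79,0,0.61],"twist":[0,0,0],"claw":16}
    - {"translation":[0.79,0,0.61],"twist":[0,0,0],"claw":16}
    - {"translation":[0.79,0,0.61],"twist":[0,0,0],"claw":16}
    - {"translation":[0.79,0,0.61],"twist":[0,0,0],"claw":16}
    - {"translation":[0.79,0,0.61],"twist":[0,0,0],"claw":16}

```text
t: 23.4
tcp_pos: [0.6657, -0.0121, 0.0327]
tcp_rot: [-2.974, -0.002, -1.009]
contact_force: [-8.1, 0.5, 3.7]
grip_width: 0.0161
grip_force: 3.9
```

Run:
```python
from h import *
print(can('top'),can('scene'))
s=env.sense();print(s['t'],s['tcp_pos'],s['contact_force'],s['qpos'].round(2),s['grip_width'])
```

```text
(array([ 0.69916607, -0.01268854,  0.19215368]), array([ 0.70059922, -0.01277663,  0.19193132]), 469) (array([ 0.69960752, -0.01335492,  0.19158729]), array([ 0.70137604, -0.01502253,  0.19201689]), 332)
23.5 [ 0.66578617 -0.01208024  0.03279276] [-7.1301869   0.09185563  2.92364418] [-0.19  0.19  1.98  0.36  0.34  1.08] 0.016046418762006746
```

Emit:
drive_tool:
  increments:
    - {"translation":[0.79,0,0.61],"twist":[0,0,0],"claw":16}
    - {"translation":[0.79,0,0.61],"twist":[0,0,0],"claw":16}
    - {"translation":[0.79,0,0.61],"twist":[0,0,0],"claw":16}
    - {"translation":[0.79,0,0.61],"twist":[0,0,0],"claw":16}

```text
t: 23.9
tcp_pos: [0.6698, -0.0121, 0.0328]
tcp_rot: [-2.974, -0.002, -1.009]
contact_force: [-6.7, 1.3, 2.9]
grip_width: 0.0162
grip_force: 3.2
```

Emit:
drive_tool:
  increments:
    - {"translation":[0.4,0,0.3],"twist":[0,0,0],"claw":16}
    - {"translation":[0.4,0,0.3],"twist":[0,0,0],"claw":16}
    - {"translation":[0.4,0,0.3],"twist":[0,0,0],"claw":16}
    - {"translation":[0.4,0,0.3],"twist":[0,0,0],"claw":16}

```text
t: 24.3
tcp_pos: [0.6718, -0.0121, 0.0328]
tcp_rot: [-2.974, -0.002, -1.009]
contact_force: [-6.1, 0.3, 2.1]
grip_width: 0.0158
grip_force: 2.9
```

Emit:
drive_tool:
  increments:
    - {"translation":[0.4,0,0.3],"twist":[0,0,0],"claw":16}
    - {"translation":[0.4,0,0.3],"twist":[0,0,0],"claw":16}

```text
t: 24.5
tcp_pos: [0.6727, -0.0121, 0.0328]
tcp_rot: [-2.974, -0.002, -1.009]
contact_force: [-6.3, 1.0, 2.1]
grip_width: 0.0161
grip_force: 2.7
```

Emit:
drive_tool:
  increments:
    - {"translation":[0.4,0,0.3],"twist":[0,0,0],"claw":16}
    - {"translation":[0.4,0,0.3],"twist":[0,0,0],"claw":16}

```text
t: 24.7
tcp_pos: [0.6738, -0.0121, 0.0328]
tcp_rot: [-2.974, -0.002, -1.009]
contact_force: [-5.2, 0.4, 2.4]
grip_width: 0.0162
grip_force: 2.5
```

Now near the seat. The force has fallen to about 5.5 N, and I'm feeling for the stop in small steps.

Emit:
drive_tool:
  increments:
    - {"translation":[0.4,0,0.3],"twist":[0,0,0],"claw":16}
    - {"translation":[0.4,0,0.3],"twist":[0,0,0],"claw":16}

```text
t: 24.9
tcp_pos: [0.6748, -0.0121, 0.0329]
tcp_rot: [-2.974, -0.002, -1.009]
contact_force: [-5.3, 1.2, 1.7]
grip_width: 0.0159
grip_force: 2.3
```

Emit:
drive_tool:
  increments:
    - {"translation":[0.4,0,0.3],"twist":[0,0,0],"claw":16}
    - {"translation":[0.4,0,0.3],"twist":[0,0,0],"claw":16}

```text
t: 25.1
tcp_pos: [0.6759, -0.0121, 0.0329]
tcp_rot: [-2.974, -0.002, -1.009]
contact_force: [-4.3, 0.7, -0.1]
grip_width: 0.0161
grip_force: 2.0
```

Emit:
drive_tool:
  increments:
    - {"translation":[0.4,0,0.3],"twist":[0,0,0],"claw":16}
    - {"translation":[0.4,0,0.3],"twist":[0,0,0],"claw":16}

```text
t: 25.3
tcp_pos: [0.6769, -0.0122, 0.0329]
tcp_rot: [-2.974, -0.002, -1.01]
contact_force: [-3.3, 1.1, 0.9]
grip_width: 0.0159
grip_force: 1.8
```

Emit:
drive_tool:
  increments:
    - {"translation":[0.4,0,0.3],"twist":[0,0,0],"claw":16}

```text
t: 25.4
tcp_pos: [0.6774, -0.0122, 0.0329]
tcp_rot: [-2.974, -0.002, -1.01]
contact_force: [-4.1, 1.2, 0.2]
grip_width: 0.0161
grip_force: 1.7
```

Emit:
drive_tool:
  increments:
    - {"translation":[0.4,0,0.3],"twist":[0,0,0],"claw":16}

```text
t: 25.5
tcp_pos: [0.6778, -0.0121, 0.0328]
tcp_rot: [-2.974, -0.002, -1.009]
contact_force: [-8.2, 1.3, 3.1]
grip_width: 0.0163
grip_force: 4.1
```

Emit:
drive_tool:
  increments:
    - {"translation":[0.4,0,0.3],"twist":[0,0,0],"claw":16}

```text
t: 25.6
tcp_pos: [0.678, -0.0121, 0.0327]
tcp_rot: [-2.974, -0.002, -1.008]
contact_force: [-13.6, 1.1, 5.5]
grip_width: 0.016
grip_force: 6.7
```

The stop is felt: force rose to 13.6 N, with about 10 N of that on the stop. I'll ease slightly and hold.

Emit:
drive_tool:
  increments:
    - {"translation":[-0.1,0,-0.08],"twist":[0,0,0],"claw":16}
    - {"translation":[0,0,0],"twist":[0,0,0],"claw":16}
    - {"translation":[0,0,0],"twist":[0,0,0],"claw":16}

```text
t: 25.9
tcp_pos: [0.6779, -0.0121, 0.0327]
tcp_rot: [-2.974, -0.002, -1.008]
contact_force: [-9.2, 0.4, 4.4]
grip_width: 0.0163
grip_force: 4.9
```

Emit:
drive_tool:
  increments:
    - {"translation":[0,0,0],"twist":[0,0,0],"claw":16}
    - {"translation":[0,0,0],"twist":[0,0,0],"claw":16}
    - {"translation":[0,0,0],"twist":[0,0,0],"claw":16}

```text
t: 26.2
tcp_pos: [0.6779, -0.0121, 0.0327]
tcp_rot: [-2.974, -0.002, -1.008]
contact_force: [-9.9, 0.7, 4.2]
grip_width: 0.0162
grip_force: 4.9
```

Emit:
drive_tool:
  increments:
    - {"translation":[0.15,0,0.12],"twist":[0,0,0],"claw":16}
    - {"translation":[0,0,0],"twist":[0,0,0],"claw":16}
    - {"translation":[0,0,0],"twist":[0,0,0],"claw":16}
    - {"translation":[0,0,0],"twist":[0,0,0],"claw":16}

```text
t: 26.6
tcp_pos: [0.678, -0.0121, 0.0327]
tcp_rot: [-2.974, -0.002, -1.008]
contact_force: [-13.2, 1.4, 4.4]
grip_width: 0.0162
grip_force: 6.0
```

Emit:
drive_tool:
  increments:
    - {"translation":[-0.4,0,-0.3],"twist":[0,0,0],"claw":16}
    - {"translation":[-0.8,0,-0.6],"twist":[0,0,0],"claw":16}
    - {"translation":[-1.6,0,-1.2],"twist":[0,0,0],"claw":16}
    - {"translation":[-4,0,-3],"twist":[0,0,0],"claw":16}
    - {"translation":[-8,0,-6.1],"twist":[0,0,0],"claw":16}
    - {"translation":[-8,0,-6.1],"twist":[0,0,0],"claw":16}
    - {"translation":[-8,0,-6.1],"twist":[0,0,0],"claw":16}
    - {"translation":[-8,0,-6.1],"twist":[0,0,0],"claw":16}
    - {"translation":[-8,0,-6.1],"twist":[0,0,0],"claw":16}
    - {"translation":[-4,0,-3],"twist":[0,0,0],"claw":16}
    - {"translation":[0,0,0],"twist":[0,0,0],"claw":16}
    - {"translation":[0,0,0],"twist":[0,0,0],"claw":16}

```text
t: 27.8
tcp_pos: [0.6149, -0.0124, 0.0329]
tcp_rot: [-2.973, -0.002, -1.01]
contact_force: [0.6, -0.4, 0.3]
grip_width: 0.0163
grip_force: 0.0
```

Run:
```python
from h import *
s=env.sense();print(s['t'],s['tcp_pos'],s['contact_force'])
q,_=grab('top');p,_=grab('scene')
cv2.imwrite('pics/s5.png',np.hstack([cv2.resize(p[150:330,200:400,::-1],(400,360)),cv2.resize(q[105:285,175:375,::-1],(400,360))]))
```

```text
27.8 [ 0.61487982 -0.01238779  0.03291913] [ 0.58587776 -0.35928483  0.34415599]
```

View pics/s5.png

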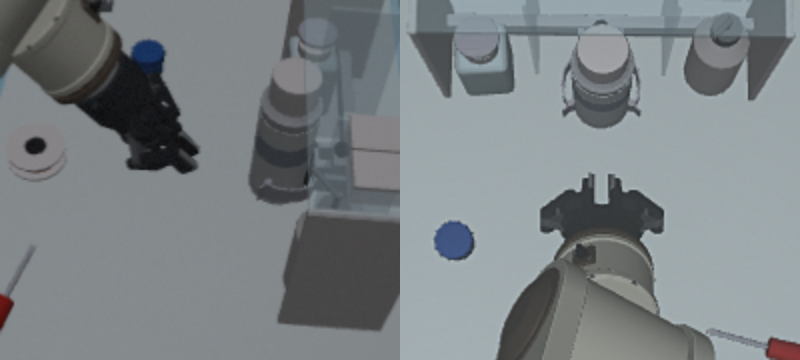

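The pictures show the can standing upright in the clip (top crop cap at (602,55)), the jaws closed around it, the gripper clear, and the neighbouring items in place. I'll hand it in.

```bash
python3 -c "
from bench import env
print(env.finish_job())"
```

```text
the job is handed in; nothing more can be done
None
```

The can is standing upright in the clip, pressed against the stop with roughly 10 N (estimated) and let go; the job is handed in at about 28 s, no verdict was returned, and nothing else looked disturbed in the last pictures.

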